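# Find the shuttered socket in the slab mould with the stop pin and seat it

### The job

Take the red-handled stop pin from its stand, set its foot on the metal bed of the slab mould and feel lightly along the centre line with it, between the brass marks, until it drops into the socket hidden under a flush shutter; then press it fully home, upright with its collar on the bed, and let go. Press gently: the bed is sprung and must never be pushed down to its stops. Leave everything else on the table undisturbed.

Things in the scene. Friction and masses are not known exactly. Their poses are not given: they have to be found in the camera images.
- pin: stop pin: round steel shaft 14 mm thick, 30 mm long; above it a steel collar 34 mm wide, 30 to 35 mm above the foot; above that a red square handle 22 x 22 mm, 35 to 90 mm above the foot, flats square to the pin's x and y. Foot tapered: 8 mm wide at the end, full 14 mm from 5 mm up. 0.13 to 0.21 kg, sturdy, may be gripped firmly. Origin: middle of the foot's end; z up the shaft
- pin_tip (a point): middle of the end of the pin's foot (same point as the pin's origin)
- stand: dark wooden stand, fixed, 120 x 70 x 40 mm, long along its x; origin at the middle of its underside. The pin starts upright in the hole at x = -30 mm, collar on the stand's top, about 1 mm of play all round; a short wooden plug is in the hole at x = +35 mm
- mould: slab mould, fixed: wooden frame 240 mm (x) by 360 mm (y), 58 mm high, round a window 150 mm (x) by 220 mm (y) whose floor is the smooth metal bed. Origin at the middle of the underside, z up. Brass lines on the end rails mark the centre line (x = 0, along y); brass marks across the side rails at y = +-30 mm mark the ends of the stretch where the socket may lie
- bed_mid (a point): middle of the window, on the top of the bed at rest: 45 mm above the mould's underside, 13 mm below the frame's top. The hidden socket's centre lies up to 28 mm from here along the mould's +y or -y, within 0.5 mm of the centre line; where along is not known and differs each time. Elsewhere the bed is unbroken
- bed_far (a point): point on the bed at rest, on the centre line at y = +30 mm of the mould. The socket is a 16 mm hole with a 1.5 mm bevel, closed flush by a shutter that looks like the bed. The shutter gives way to a push of about 3 N (the pin's weight alone does not move it), stays where it is pushed and goes down 31 mm: the pin goes in until its collar meets the bed, foot 30 mm below the bed's top
- bed (a joint): how far the sprung metal bed is pressed down, in m: 0 at rest. It starts to sink at a push of about 2 N, then 1 mm for each further 1.5 N; its stops are at 7 mm (about 12 N). Pressed 5.5 mm (about 10 N) already counts as pushed to its stops
- roller: bystander, to be left alone: wooden roller 480 mm long overall, 72 mm thick, lying roughly along y; origin under its middle
- bowl: bystander, to be left alone: empty steel bowl, 150 mm wide, 60 mm high; origin at its underside
- jar: bystander, to be left alone: amber glass jar with a red lid, 76 mm wide, 110 mm high; origin at its underside
- brush: bystander, to be left alone: hand brush lying flat; origin at its underside
- scraper: bystander, to be left alone: flat steel scraper with a handle, lying flat; origin at its underside
- slab: bystander, to be left alone: pressed cream-coloured puffed-rice slab, 160 x 110 x 45 mm; origin at its underside
- plug: bystander, to be left alone: short pale wooden plug, 12.5 mm thick, 48 mm tall, in the other hole of the stand, standing 12 mm proud of it; origin at its foot
Things that resemble listed ones, but are neither listed nor needed, are in the scene too. Leave any green or white look-alike of the pin alone.

How it is judged:
On the way, in this order (a step that is already met when the one before it is completed fails the run):
1. the pin is lifted clear out of its stand (its foot more than 60 mm above the table) (height (world z) of pin_tip above 0.06 m), for 0.1 s.
2. the pin's foot has dropped into the socket, more than 9 mm below the bed's rest level (z of pin_tip in the frame of mould below 0.036 m and x of pin_tip in the frame of mould between -0.012 and 0.012 m and y of pin_tip in the frame of mould between -0.042 and 0.042 m), for 0.1 s.
At the end, for the whole second after the job is handed in: the pin stands in the mould's socket, fully home (foot no more than 17.5 mm above the mould's underside, where 15 mm is home with the bed at rest), within 12 mm of the centre line and 42 mm of the middle, upright within 0.08 rad, at rest, and nothing presses on the bed (sunk less than 3 mm) (z of pin_tip in the frame of mould below 0.0175 m and x of pin_tip in the frame of mould between -0.012 and 0.012 m and y of pin_tip in the frame of mould between -0.042 and 0.042 m and angle between pin's own z axis and vertical below 0.08 rad and linear speed of pin below 0.02 m/s and value of joint bed below 0.003 m); the robot touches nothing.
It fails at once if the bed is pushed down to its stops (5.5 mm or more) (value of joint bed above 0.0055 m).
It fails at once if a bystander on the table or in the stand is shifted by more than 25 mm (distance of any of roller, bowl, jar, brush, scraper, slab, plug from where it was at the start of the episode above 0.025 m).
It also fails if it takes over 64 s, if anything falls off the work surface, if the arm or the gripper's body presses on something with over 40 N, if the wrist force passes 120 N, or if a joint passes its speed limit or range.

### The arm

A 6-joint arm with a two-finger parallel gripper is mounted at the origin on the work surface. World frame = base frame: x ahead of the robot, y to its left, z up, the work surface at z = 0. Lengths are in m, angles in rad, forces in N, time in s.
With the tool pointing down it reaches from about 0.3 to 1 m from the base axis. Payload 5.1 kg.
Tool frame: the origin (TCP) lies midway between the tips of the shut fingers; the grasp point (between the pads) lies 19 mm behind it; z points along the fingers, y is the direction in which the jaws open and shut (so a half turn about z gives the same grasp; the last joint's range is limited). The gripper opens to 95 mm and grips with 3 to 60 N. Pads are 20 mm wide; open, the fingers measure 119 mm over their backs; the gripper's body (75 mm by 180 mm) begins 59 mm behind the grasp point.
Start: joints at [-1.342, 0.124, 1.65, -0, 1.367, -0.083], TCP at [0.199, -0.619, 0.215] pointing down, gripper open.
Joint ranges: [-2.61, 2.61], [-1.02, 2.33], [0.03, 2.71], [-1.35, 4.49], [0.32, 2.68], [-2.91, 2.91]. Speed limits (rad/s): [2.57, 2.57, 3.14, 3.14, 3.14, 3.14].

### API

Orientations are given as a 3x3 rotation matrix whose columns are the frame's x, y, z axes.
In Python, from workcell import robot gives the robot as it stands. The module is installed in compiled form; this text tells all that it offers.
- The arm moves only by the tool send_rows, never from a script. Its argument "moves" is a list that holds one entry, the list of rows, each a list of 7 numbers: the shift along the tool's x, y, z in cm, then the turn, a rotation vector about the tool's x, y, z in rad, then the closure, from 0 (fully open) to 1 (shut). In form: [[[dx, dy, dz, ax, ay, az, hand], ...]]. A call has 1 to 5 rows; each row is the pose to reach, as a shift and turn from the pose measured when the call began, along the tool's axes at that moment; what a row does not reach only later rows make up. A row lasts 1/8 s, in which the tool goes at most 62.5 mm and 10.7 degrees, less where a joint would pass 70% of its speed; a pose out of reach is approached as far as the arm can. A call with a gripper value outside its range is refused whole. The fingers move at their own pace and stop on an object; "newtons" is the grip in N (left out, the last holds). Time passes only in rows, so rows that repeat a pose let the fingers close. It gives the time, the measured TCP pose, the force and the opening at its end, in the units of the state.
- robot.observe(): the state, without advancing time (a new reading comes with each control period).
- robot.get_image(name): name is "scene" or "top" or "wrist"; returns a dict with "img" (420x560x3 uint8, red, green, blue), "fov_y" (degrees; the focal length in pixels is half the picture's height over the tangent of half this angle, whatever the lens; pixels are square), "cx", "cy" (the principal point, pixels), "rvec" (rotation vector, rad) and "tvec" (3), from world to camera coordinates, as OpenCV has them; the wrist camera has in their place "mount" (4x4, takes a point from camera to tool coordinates, whose origin is the TCP and whose axes are the flange's). Camera axes: x right, y down, z forward; pixel columns grow to the right and rows downward; lengths in m; the calibration is good to about 2 mm. The wrist camera is an equidistant fisheye: a pixel r from the principal point sees the ray r / f radians off the axis. A picture is of the moment at which its call begins: read the wrist's pose just before it. There is no depth.
- robot.hand_in(): hands the job in, once; it reports no verdict.
The state is a dict: "time": time; "q": joint angles; "qd": joint speeds; "effort": joint torques, N m; "tcp_pos": TCP position; "tool_rot": TCP orientation; "contact_force": force on the tool from outside, world axes, zero at the start; "ft_torque": the same for the moment, N m; "opening": opening from 0.0 (shut) to 1.0 (fully open).
Only numpy, scipy, OpenCV 4.12 (cv2) and the standard library are available. Lean on these libraries where they do the work, as an engineer would, in place of code of your own. Each camera call takes 0.05 s, during which the arm holds its last target.

## Working session

There is one attempt and no reset: what is moved stays moved. The work goes in short steps, Python scripts to look and compute and a tool call to move; the robot and the scene stay as the last step left them, time stands still between calls to the robot, and variables do not carry over. Pictures are saved under pics/ and viewed, and the job is handed in when it is done.

Besides the shell and the picture viewer there is one more tool, called after "Request:" as name(argument=value, ...) on one line, values as JSON. send_rows: Moves the arm, as the interface text tells. Its arguments: {"type":"object","properties":{"moves":{"type":"array","items":{"type":"array","items":{"type":"array","items":{"type":"number"}}}},"newtons":{"type":"number"}},"required":["moves"]}

```bash
mkdir -p pics && python3 - <<'E'
from workcell import robot
import cv2,pickle
s=robot.observe();print(s)
for n in("scene","top","wrist"):
    d=robot.get_image(n);pickle.dump((s,d),open(f'pics/{n}0.pkl','wb'))
    cv2.imwrite(f'pics/{n}0.png',d["img"][:,:,::-1]);print({k:v for k,v in d.items() if k!='img'})
E
```

```text
{'time': 0.0, 'q': array([-1.34159486e+00,  1.24520704e-01,  1.65166609e+00,  3.65897650e-06,
        1.36747619e+00, -8.26148494e-02]), 'qd': array([-0.00127566, -0.00033785, -0.00076828,  0.00166002,  0.00195593,
        0.00051525]), 'effort': array([-1.86785692e-03, -4.17605245e+01, -3.59934318e+01,  7.73691991e-02,
        4.93562536e-02, -1.82034637e-04]), 'tcp_pos': array([ 0.19923147, -0.61804657,  0.21338162]), 'tool_rot': array([[ 9.51778186e-01,  3.06786681e-01, -4.66888032e-04],
       [ 3.06786986e-01, -9.51776064e-01,  2.01699718e-03],
       [ 1.74415016e-04, -2.06296909e-03, -9.99997857e-01]]), 'contact_force': array([ 0.83212466, -0.07223328, -0.12607549]), 'ft_torque': array([-0.0140333 , -0.02103863, -0.04217574]), 'opening': 0.9991936326873521}
{'fov_y': 55.91643851506404, 'cx': 288.45455090249726, 'cy': 207.67794099334523, 'rvec': array([ 2.01980595,  1.02975967, -0.51619712]), 'tvec': array([-0.31379755, -0.23947532,  1.629082  ])}
{'fov_y': 43.62165643728884, 'cx': 279.13061386595894, 'cy': 208.75706484413874, 'rvec': array([ 2.20613155, -2.14484965,  0.09381356]), 'tvec': array([-0.01793632,  0.55037938,  1.85287352])}
{'fov_y': 65.70646984690485, 'cx': 276.2969832693828, 'cy': 210.464670532757, 'mount': array([[-6.27630090e-05, -9.57608863e-01, -2.88071627e-01,
         8.03538055e-02],
       [ 9.99999335e-01,  2.71549261e-04, -1.12055793e-03,
         1.06710056e-03],
       [ 1.15128184e-03, -2.88071506e-01,  9.57608209e-01,
        -1.70558649e-01],
       [ 0.00000000e+00,  0.00000000e+00,  0.00000000e+00,
         1.00000000e+00]])}
```

View pics/scene0.png

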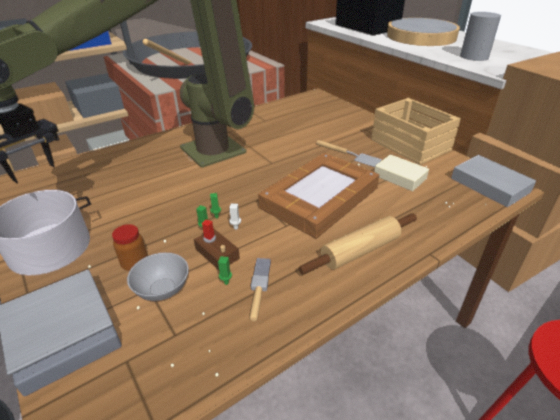

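View pics/top0.png

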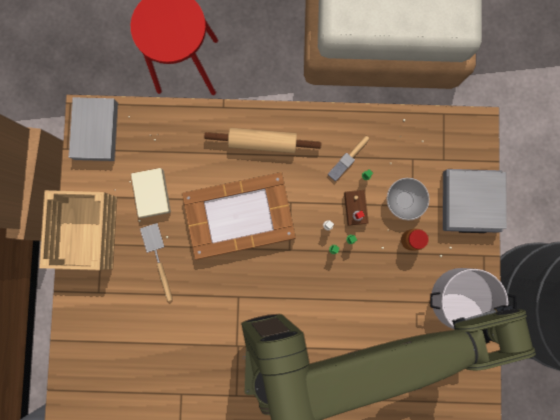

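View pics/wrist0.png

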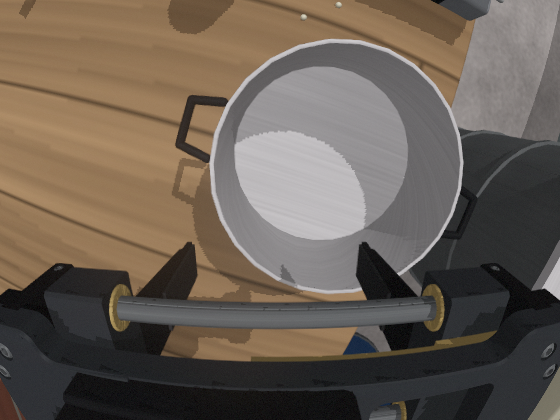

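The scene view shows the red pin in its stand near (209,232), with green and white look-alikes around it. In the top view the stand is near (356,208) and the mould near (238,217). I'll zoom in on both.

```bash
cat > h.py <<'E'
import numpy as np,cv2
from scipy.spatial.transform import Rotation as R
def f(d): return d["img"].shape[0]/2/np.tan(np.radians(d["fov_y"]/2))
def cam(d,s=None):
    """returns C (cam centre world), Rcw (cam->world)"""
    if "mount" in d:
        M=d["mount"]; return s["tcp_pos"]+s["tool_rot"]@M[:3,3], s["tool_rot"]@M[:3,:3]
    Rm=R.from_rotvec(d["rvec"]).as_matrix(); return -Rm.T@d["tvec"],Rm.T
def ray(d,uv,s=None):
    C,Q=cam(d,s); x,y=(uv[0]-d["cx"])/f(d),(uv[1]-d["cy"])/f(d)
    if "mount" in d:
        r=np.hypot(x,y); v=np.array([0,0,1.]) if r<1e-9 else np.array([np.sin(r)*x/r,np.sin(r)*y/r,np.cos(r)])
    else: v=np.array([x,y,1.])
    v=Q@v; return C,v/np.linalg.norm(v)
def onz(d,uv,z,s=None):
    C,v=ray(d,uv,s); return C+v*(z-C[2])/v[2]
def pix(d,P,s=None):
    C,Q=cam(d,s); p=Q.T@(np.asarray(P)-C)
    if "mount" in d:
        r=np.hypot(p[0],p[1]); t=np.arctan2(r,p[2]); k=t/max(r,1e-9); return np.array([d["cx"]+f(d)*k*p[0],d["cy"]+f(d)*k*p[1]])
    return np.array([d["cx"]+f(d)*p[0]/p[2],d["cy"]+f(d)*p[1]/p[2]])
def two(r1,r2):
    (a,u),(b,v)=r1,r2
    t=np.linalg.lstsq(np.c_[u,-v],b-a,rcond=None)[0]; p,q=a+t[0]*u,b+t[1]*v
    return (p+q)/2,np.linalg.norm(p-q)
def snap(robot,n,name):
    import pickle
    s=robot.observe(); d=robot.get_image(n); pickle.dump((s,d),open(f'pics/{name}.pkl','wb')); cv2.imwrite(f'pics/{name}.png',d["img"][:,:,::-1]); return s,d
def delta(s,pos,rot):
    """tool-frame cm shift and rotvec to reach pose"""
    return 100*s["tool_rot"].T@(np.asarray(pos)-s["tcp_pos"]), R.from_matrix(s["tool_rot"].T@rot).as_rotvec()
def down(yaw): # tool y axis (jaw) at angle yaw in world xy; z down
    y=np.array([np.cos(yaw),np.sin(yaw),0]); z=np.array([0,0,-1.]); return np.c_[np.cross(y,z),y,z]
E
python3 - <<'E'
import pickle,cv2
for n,(x0,x1,y0,y1) in dict(scene=(180,400,130,290),top=(170,440,150,270)).items():
    s,d=pickle.load(open(f'pics/{n}0.pkl','rb'));k=3 if n=='scene' else 2.9
    cv2.imwrite(f'pics/{n}0z.png',cv2.resize(d["img"][y0:y1,x0:x1,::-1],None,fx=k,fy=k,interpolation=cv2.INTER_CUBIC))
E
```

```text
(no output)
```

View pics/scene0z.png

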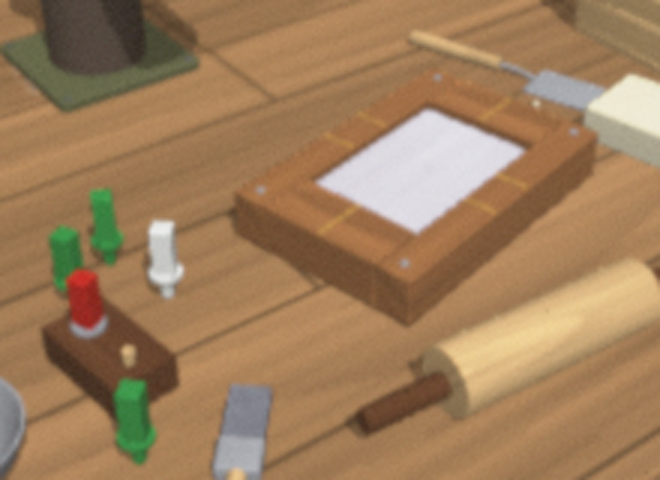

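View pics/top0z.png

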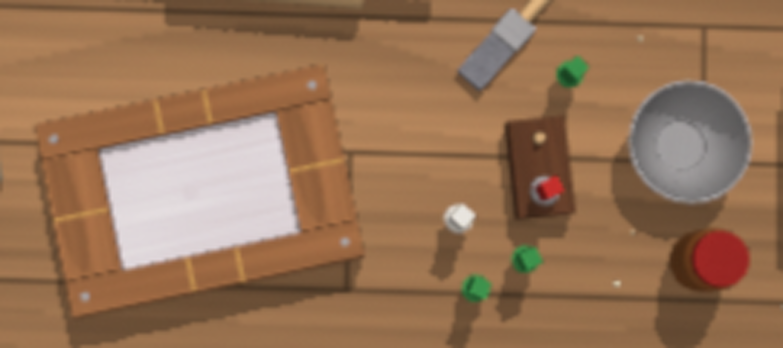

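```bash
python3 - <<'E'
from h import *;import pickle
s,d=pickle.load(open('pics/top0.pkl','rb'))
u=lambda x,y:(170+x/2.9,150+y/2.9)
P=lambda x,y,z:print(x,y,np.round(onz(d,u(x,y),z),4))
print('stand top corners');[P(x,y,.04) for x,y in((506,123),(565,116),(574,213),(515,218),(541,137))]
print('red handle top');P(550,187,.1)
print('mould frame');[P(x,y,.058) for x,y in((36,125),(325,65),(362,253),(75,316),(55,217),(345,162),(157,100),(208,90),(191,290),(242,280))]
print('window at bed');[P(x,y,.045) for x,y in((100,150),(276,115),(299,234),(124,268))]
print('greens/white');[P(x,y,.08) for x,y in((572,70),(527,256),(476,287),(460,217))]
E
```

```text
stand top corners
506 123 [ 0.6141 -0.2332  0.04  ]
565 116 [ 0.6248 -0.3054  0.04  ]
574 213 [ 0.506 -0.318  0.04 ]
515 218 [ 0.4978 -0.2461  0.04  ]
541 137 [ 0.5981 -0.2763  0.04  ]
red handle top
550 187 [ 0.5321 -0.2792  0.1   ]
mould frame
36 125 [0.5934 0.3395 0.058 ]
325 65 [ 0.6769 -0.0093  0.058 ]
362 253 [ 0.4493 -0.0602  0.058 ]
75 316 [0.364  0.2825 0.058 ]
55 217 [0.4823 0.3116 0.058 ]
345 162 [ 0.5589 -0.0368  0.058 ]
157 100 [0.6281 0.1938 0.058 ]
208 90 [0.6421 0.1322 0.058 ]
191 290 [0.3991 0.1443 0.058 ]
242 280 [0.4128 0.0833 0.058 ]
window at bed
100 150 [0.5664 0.2625 0.045 ]
276 115 [0.6155 0.0489 0.045 ]
299 234 [0.4707 0.0166 0.045 ]
124 268 [0.4235 0.2275 0.045 ]
greens/white
572 70 [ 0.6757 -0.3066  0.08  ]
527 256 [ 0.4505 -0.256   0.08  ]
476 287 [ 0.412 -0.196  0.08 ]
460 217 [ 0.4948 -0.1754  0.08  ]
```

```bash
python3 - <<'E'
from h import *
from workcell import robot
s=robot.observe();print(delta(s,[.531,-.279,.22],s["tool_rot"]))
E
```

```text
(array([ 41.98198693, -22.10789226,  -0.59169808]), array([0., 0., 0.]))
```

Request:
send_rows(moves=[[[6,-3,-3,0,0,0,0],[12,-6.3,-3,0,0,0,0],[17,-9,-3,0,0,0,0],[22,-12,-3,0,0,0,0],[27,-14.5,-3,0,0,0,0]]])

```text
time: 0.78
tcp_pos: [0.4127, -0.3956, 0.2438]
tool_rot: [[0.952, 0.306, -0.0], [0.306, -0.952, 0.002], [0.0, -0.002, -1.0]]
contact_force: [0.7, -1.0, 0.3]
opening: 1.002
```

```bash
python3 - <<'E'
from h import *
from workcell import robot
s=robot.observe();print(s["time"],s["tcp_pos"],s["qd"],delta(s,[.531,-.279,.21],s["tool_rot"]))
E
```

```text
0.775 [ 0.41269026 -0.39559388  0.24377531] [ 0.86494198 -0.02407943  0.02305187  0.00403454 -0.00419324  0.85509469] (array([14.83453617, -7.46662007,  3.39221214]), array([0., 0., 0.]))
```

Request:
send_rows(moves=[[[6,-3,0,0,0,0,0],[11,-5.5,1,0,0,0,0],[14.8,-7.5,2.5,0,0,0,0],[14.8,-7.5,3.4,0,0,0,0],[14.8,-7.5,3.4,0,0,0,0]]])

```text
time: 1.4
tcp_pos: [0.5297, -0.2787, 0.2085]
tool_rot: [[0.952, 0.307, -0.003], [0.307, -0.952, 0.003], [-0.002, -0.003, -1.0]]
contact_force: [-0.4, -0.3, 0.7]
opening: 1.002
```

```bash
python3 - <<'E'
from h import *
from workcell import robot
s,d=snap(robot,'wrist','w1');print(s["tcp_pos"],abs(s["qd"]).max(),s["contact_force"])
print(pix(d,[.532,-.279,.1],s))
s,d=snap(robot,'top','t1')
E
```

```text
[ 0.52967534 -0.27868915  0.20851793] 0.023271924088857733 [-0.35897427 -0.28383396  0.74932572]
[277.00008125 204.10496153]
```

View pics/w1.png

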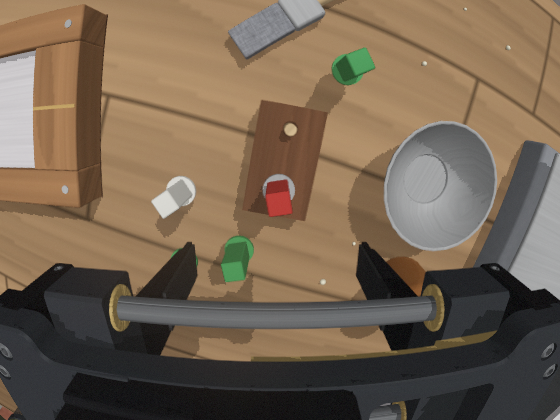

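View pics/t1.png

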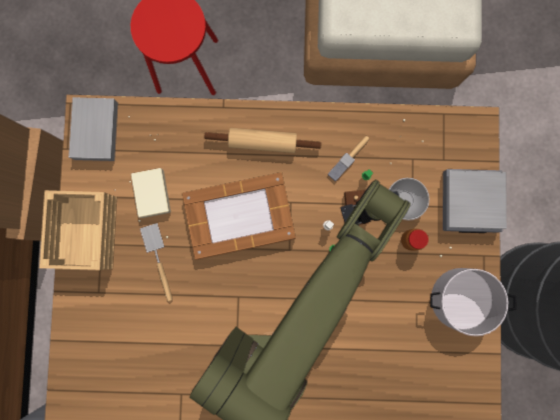

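The wrist view shows the red handle at about (279,198), the plug at (290,130) and a green look-alike at (235,260). I'll zoom in to get the handle's yaw.

```bash
python3 - <<'E'
from h import *;import pickle
s,d=pickle.load(open('pics/w1.pkl','rb'));im=d["img"]
cv2.imwrite('pics/w1z.png',cv2.resize(im[160:230,240:330,::-1],None,fx=8,fy=8,interpolation=cv2.INTER_CUBIC))
hsv=cv2.cvtColor(im,cv2.COLOR_RGB2HSV)
m=((hsv[...,0]<6)|(hsv[...,0]>174))&(hsv[...,1]>180)
m[:160]=0;m[230:]=0;m[:,:240]=0;m[:,330:]=0
v=hsv[...,2][m];print(np.percentile(v,[5,25,50,75,95]),m.sum())
for nm,mm in(('bright',m&(hsv[...,2]>190)),('dark',m&(hsv[...,2]<=190))):
    c=max(cv2.findContours(mm.astype(np.uint8),0,1)[0],key=cv2.contourArea);r=cv2.minAreaRect(c);print(nm,r,cv2.boxPoints(r).tolist())
E
```

```text
[127. 128. 128. 129. 162.] 46Traceback (most recent call last):
  File "<stdin>", line 9, in <module>
ValueError: max() iterable argument is empty
```

View pics/w1z.png

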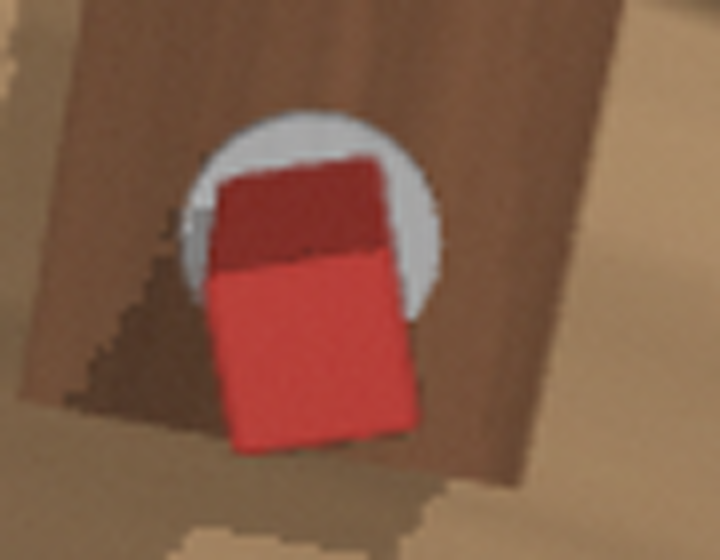

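```bash
python3 - <<'E'
from h import *;import pickle
s,d=pickle.load(open('pics/w1.pkl','rb'))
P=np.array([onz(d,(240+x/8-.44,160+y/8-.44),.1,s) for x,y in((208,272),(388,248),(418,428),(238,452))])
print(P,P.mean(0)); 
for i in range(4):
    e=P[(i+1)%4]-P[i];print(np.linalg.norm(e),np.degrees(np.arctan2(e[1],e[0])))
c=onz(d,(240+312/8-.44,160+238/8-.44),.045,s);print('collar',c)
print('toolyaw',np.degrees(np.arctan2(s["tool_rot"][1,1],s["tool_rot"][0,1])))
# look-alikes
for q in((235,262),(178,190)):print(onz(d,q,.09,s))
E
```

```text
[[ 0.53810471 -0.26640862  0.1       ]
 [ 0.54680698 -0.28446214  0.1       ]
 [ 0.52814483 -0.29423362  0.1       ]
 [ 0.51921772 -0.27584399  0.1       ]] [ 0.53306856 -0.28023709  0.1       ]
0.020041435794049243 -64.26470374151745
0.021065560584859772 -152.363502825876
0.020441909311360845 115.89392024295876
0.02111266796893873 26.545337409204702
collar [ 0.53314222 -0.28022165  0.045     ]
toolyaw -72.140932627856
[ 0.45994078 -0.25855101  0.09      ]
[ 0.51393849 -0.18684968  0.09      ]
```

```bash
python3 - <<'E'
from h import *
from workcell import robot
s=robot.observe();y=np.radians(-63.5)
for z in(.13,.064):print(delta(s,[.533,-.280,z],down(y)))
E
```

```text
(array([0.28562916, 0.12294252, 8.01392445]), array([-1.32863286e-03, -1.44586509e-04, -1.52476838e-01]))
(array([ 0.28534582,  0.13175017, 14.61391857]), array([-1.32863286e-03, -1.44586509e-04, -1.52476838e-01]))
```

Request:
send_rows(moves=[[[0.28,0.13,3,-0.001,0,-0.152,0.35],[0.28,0.13,7,-0.001,0,-0.152,0.35],[0.28,0.13,8,-0.001,0,-0.152,0.35],[0.28,0.13,8,-0.001,0,-0.152,0.35]]])

```text
time: 2.0
tcp_pos: [0.5325, -0.2808, 0.1304]
tool_rot: [[0.896, 0.445, -0.0], [0.445, -0.896, 0.0], [0.0, -0.001, -1.0]]
contact_force: [-0.1, -1.2, 0.4]
opening: 0.669
```

```bash
python3 - <<'E'
from h import *
from workcell import robot
s,d=snap(robot,'wrist','w2');print(s["tcp_pos"],s["contact_force"],delta(s,[.533,-.280,.064],down(np.radians(-63.5))))
E
```

```text
[ 0.53254238 -0.28080706  0.13043306] [-0.09069799 -1.24705227  0.39060776] (array([ 0.07677459, -0.04862121,  6.6433321 ]), array([-5.00536275e-04, -1.49652079e-05, -1.81154355e-03]))
```

View pics/w2.png

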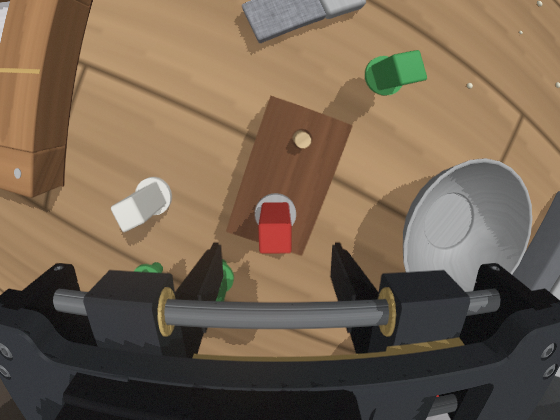

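The jaws straddle the red handle, which is square-on at (275,230). The green look-alike is about 60 mm behind the finger plane. Descending.

Request:
send_rows(moves=[[[0.08,-0.05,3,0,0,0,0.35],[0.08,-0.05,5.5,0,0,0,0.35],[0.08,-0.05,6.6,0,0,0,0.35],[0.08,-0.05,6.6,0,0,0,0.35]]])

```text
time: 2.55
tcp_pos: [0.5342, -0.2806, 0.0663]
tool_rot: [[0.896, 0.445, 0.002], [0.445, -0.896, -0.001], [0.001, 0.002, -1.0]]
contact_force: [0.0, 0.1, -0.1]
opening: 0.651
```

Request:
send_rows(moves=[[[0,0,0,0,0,0,1],[0,0,0,0,0,0,1],[0,0,0,0,0,0,1],[0,0,0,0,0,0,1]]], newtons=35)

```text
time: 3.05
tcp_pos: [0.5344, -0.2807, 0.0666]
tool_rot: [[0.896, 0.445, 0.002], [0.445, -0.896, -0.001], [0.002, 0.002, -1.0]]
contact_force: [0.3, 0.4, 0.9]
opening: 0.282
```

```bash
python3 - <<'E'
from h import *
from workcell import robot
s,d=snap(robot,'wrist','w3');print(s["time"],s["tcp_pos"],s["contact_force"],s["ft_torque"],s["opening"])
E
```

```text
3.05 [ 0.53436353 -0.2806651   0.06659   ] [0.26660815 0.35518364 0.87852718] [-0.04566838  0.00792881  0.01091384] 0.2820663544984632
```

View pics/w3.png

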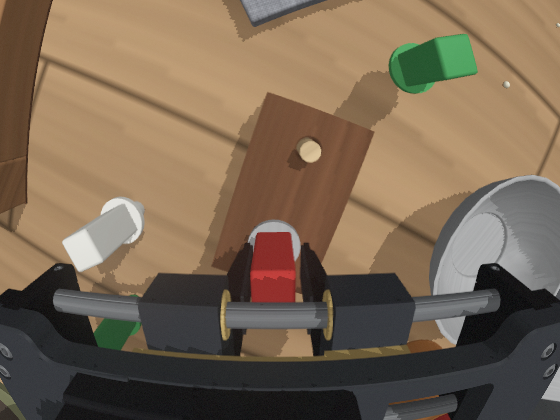

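Request:
send_rows(moves=[[[0,0,0,0,0,0,1],[0,0,0,0,0,0,1],[0,0,0,0,0,0,1]]], newtons=40)

```text
time: 3.48
tcp_pos: [0.5342, -0.2803, 0.0664]
tool_rot: [[0.896, 0.445, 0.002], [0.445, -0.896, -0.0], [0.002, 0.001, -1.0]]
contact_force: [-0.4, 1.2, 0.2]
opening: 0.23
```

Request:
send_rows(moves=[[[0,0,-1,0,0,0,1],[0,0,-3,0,0,0,1],[0,0,-7,0,0,0,1],[0,0,-12,0,0,0,1],[0,0,-14,0,0,0,1]]])

```text
time: 4.1
tcp_pos: [0.5357, -0.2814, 0.212]
tool_rot: [[0.896, 0.445, 0.009], [0.445, -0.896, -0.005], [0.006, 0.008, -1.0]]
contact_force: [0.7, -0.9, -1.9]
opening: 0.227
```

```bash
python3 - <<'E'
from h import *
from workcell import robot
s,d=snap(robot,'wrist','w4');print(s["tcp_pos"],s["contact_force"],s["opening"])
print(delta(s,[.52,.138,.2],s["tool_rot"]))
s,d=snap(robot,'scene','s4')
cv2.imwrite('pics/s4z.png',cv2.resize(d["img"][100:320,150:420,::-1],None,fx=2.8,fy=2.7,interpolation=cv2.INTER_CUBIC))
E
```

```text
[ 0.53566517 -0.28143694  0.21197144] [ 0.70716368 -0.88349152 -1.92084722] 0.2265058619757868
(array([ 17.23994724, -38.27502753,   0.98340235]), array([0., 0., 0.]))
```

View pics/s4z.png

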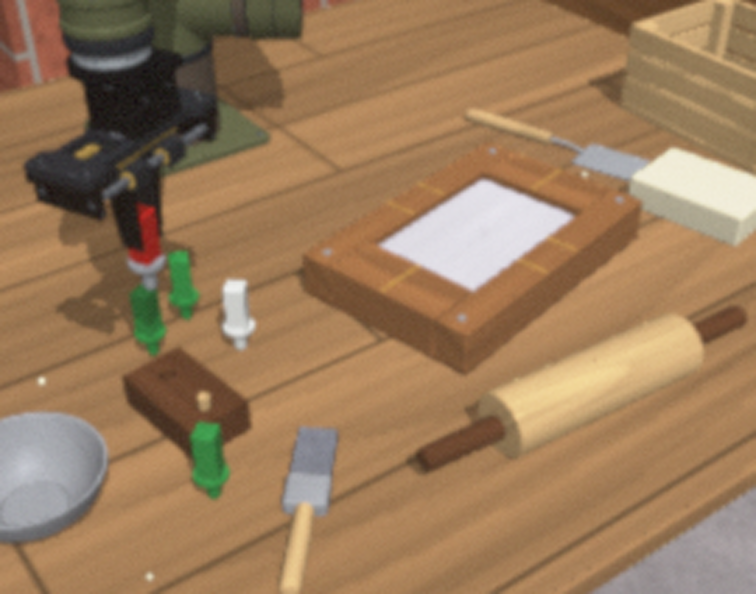

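The red pin hangs in the gripper, and the stand's hole is empty with its plug still in place. Next I'll cross to the mould.

Request:
send_rows(moves=[[[2.5,-5.5,0.5,0,0,0,1],[5,-11,0.5,0,0,0,1],[7.5,-16.5,0.5,0,0,0,1],[10,-22,0.5,0,0,0,1],[12.5,-27.5,0.5,0,0,0,1]]])

```text
time: 4.82
tcp_pos: [0.5234, 0.0225, 0.2012]
tool_rot: [[0.896, 0.444, 0.004], [0.444, -0.896, -0.004], [0.002, 0.005, -1.0]]
contact_force: [0.8, 0.1, -1.5]
opening: 0.23
```

```bash
python3 - <<'E'
from h import *
from workcell import robot
s=robot.observe();print(s["tcp_pos"],s["q"])
print(delta(s,[.52,.138,.2],down(np.radians(-63.5))))
E
```

```text
[0.52340487 0.02250599 0.20122685] [-0.05751401 -0.15173072  1.94565011 -0.00366979  1.3438899   1.05362785]
(array([  4.82705723, -10.49824372,   0.07772461]), array([ 0.0049822 , -0.00151279, -0.00203897]))
```

Request:
send_rows(moves=[[[2.3,-5,0,0.005,-0.0015,0.08,1],[4.5,-9.8,0,0.005,-0.0015,0.16,1],[4.8,-10.5,0,0.005,-0.0015,0.245,1],[4.8,-10.5,0,0.005,-0.0015,0.245,1],[4.8,-10.5,0,0.005,-0.0015,0.245,1]]])

```text
time: 5.45
tcp_pos: [0.5191, 0.1372, 0.1993]
tool_rot: [[0.977, 0.214, -0.002], [0.214, -0.977, -0.0], [-0.002, -0.0, -1.0]]
contact_force: [0.1, -0.1, -1.9]
opening: 0.232
```

```bash
python3 - <<'E'
from h import *
from workcell import robot
s,d=snap(robot,'wrist','w5');print(s["tcp_pos"],s["tool_rot"],s["contact_force"],s["opening"])
snap(robot,'top','t5');snap(robot,'scene','s5')
cv2.imwrite('pics/w5z.png',cv2.resize(d["img"][:,:,::-1],None,fx=1.42,fy=1.42,interpolation=cv2.INTER_CUBIC))
E
```

```text
[0.51912373 0.13724487 0.19930371] [[ 9.76751448e-01  2.14367405e-01 -1.79586127e-03]
 [ 2.14367452e-01 -9.76753074e-01 -1.68604107e-04]
 [-1.79025624e-03 -2.20289898e-04 -9.99998373e-01]] [ 0.08610766 -0.10991443 -1.86380948] 0.23207617728796998
```

View pics/w5z.png

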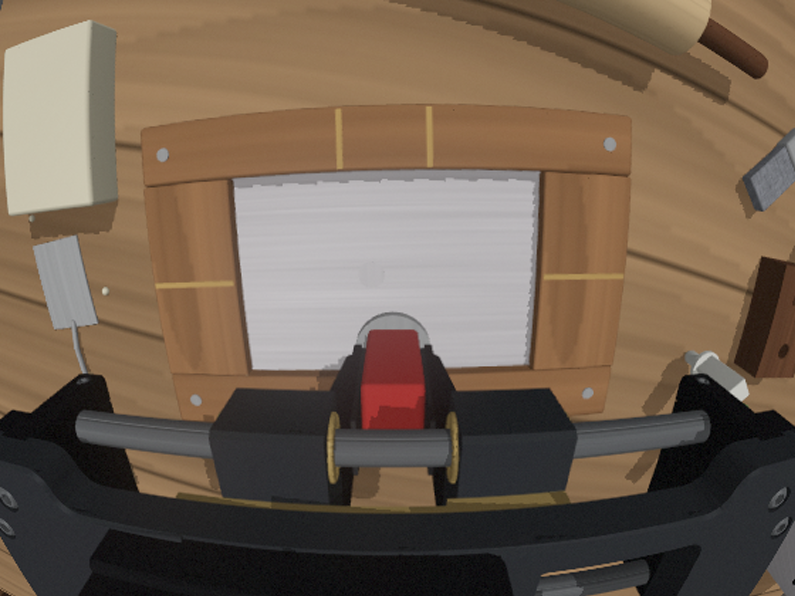

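View pics/s5.png

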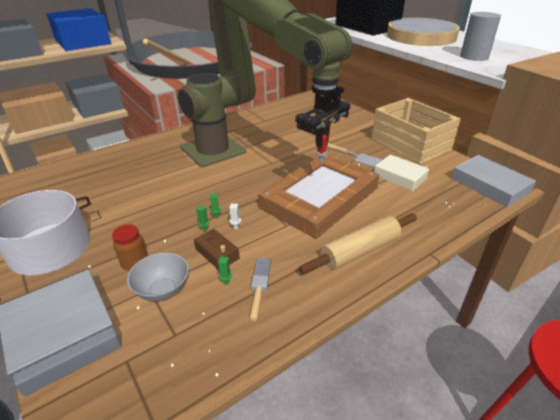

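View pics/t5.png

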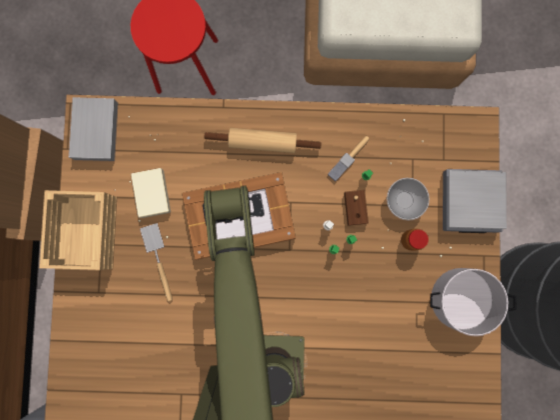

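The wrist view shows the mould square-on. The brass centre line runs from about (155,285) to (623,276) in the enlarged picture, and there is a faint disc at (372,275). I'll measure both.

```bash
python3 - <<'E'
from h import *;import pickle
s,d=pickle.load(open('pics/w5.pkl','rb'));im=d["img"]
hsv=cv2.cvtColor(im,cv2.COLOR_RGB2HSV)
# brass pixels: print line centroids per column
roi=dict(L=(112,162,190,210),R=(384,438,185,203),T1=(232,244,76,116),T2=(297,308,76,116))
from numpy import array
lab=cv2.cvtColor(im,cv2.COLOR_RGB2LAB).astype(float)
ends={}
for k,(x0,x1,y0,y1) in roi.items():
    b=lab[y0:y1,x0:x1,2]; t=b.min()+.6*(b.max()-b.min()); m=(b>t)
    n,l,st,ce=cv2.connectedComponentsWithStats(m.astype(np.uint8)); i=1+np.argmax(st[1:,4])
    yy,xx=np.nonzero(l==i); P=np.array([onz(d,(x0+x,y0+y),.058,s)[:2] for x,y in zip(xx,yy)])
    c=P.mean(0);u=np.linalg.svd(P-c,full_matrices=False)[2][0];ends[k]=(c,u);t=(P-c)@u
    print(k,st[i],c,np.degrees(np.arctan2(u[1],u[0])),t.min(),t.max(),np.std((P-c)@[-u[1],u[0]]))
L,Rr=ends['L'][0],ends['R'][0]; e=L-Rr; print('centreline dir',np.degrees(np.arctan2(e[1],e[0])),np.linalg.norm(e),'mid',(L+Rr)/2)
print('disc on bed',onz(d,(372/1.42,275/1.42),.045,s))
z=im[115:265,160:385];g=cv2.createCLAHE(6,(2,2)).apply(cv2.cvtColor(z,cv2.COLOR_RGB2GRAY))
cv2.imwrite('pics/w5e.png',cv2.resize(g,None,fx=3.4,fy=3.4,interpolation=cv2.INTER_CUBIC))
s0,d0=pickle.load(open('pics/top0.pkl','rb'))
g=cv2.createCLAHE(6,(1,1)).apply(cv2.cvtColor(d0["img"][185:245,200:278],cv2.COLOR_RGB2GRAY))
cv2.imwrite('pics/t0e.png',cv2.resize(g,None,fx=9,fy=9,interpolation=cv2.INTER_CUBIC))
s0,d0=pickle.load(open('pics/t5.pkl','rb'))
g=cv2.createCLAHE(6,(1,1)).apply(cv2.cvtColor(d0["img"][185:245,200:278],cv2.COLOR_RGB2GRAY))
cv2.imwrite('pics/t5e.png',cv2.resize(g,None,fx=9,fy=9,interpolation=cv2.INTER_CUBIC))
E
```

```text
L [  0   8  50   5 189] [0.48533405 0.28153678] -76.31226370029367 -0.029863643614798666 0.02975177222331057 0.0011933256868939949
R [  0   8  54   4 208] [0.55308622 0.0007782 ] -76.5484328621794 -0.029566977168128693 0.032981122572275055 0.0011837818889478926
T1 [  4   0   5  40 168] [0.60950352 0.19304601] -166.81692075180445 -0.018511545983027664 0.019287432348361718 0.0011689315834164575
T2 [  3   0   5  40 173] [0.62207203 0.13412251] -165.62022973086397 -0.01854970061063699 0.01912949441994975 0.0011801960597588575
centreline dir 103.5671287147208 0.28881782963235725 mid [0.51921014 0.14115749]
disc on bed [0.51658759 0.15098877 0.045     ]
```

View pics/w5e.png

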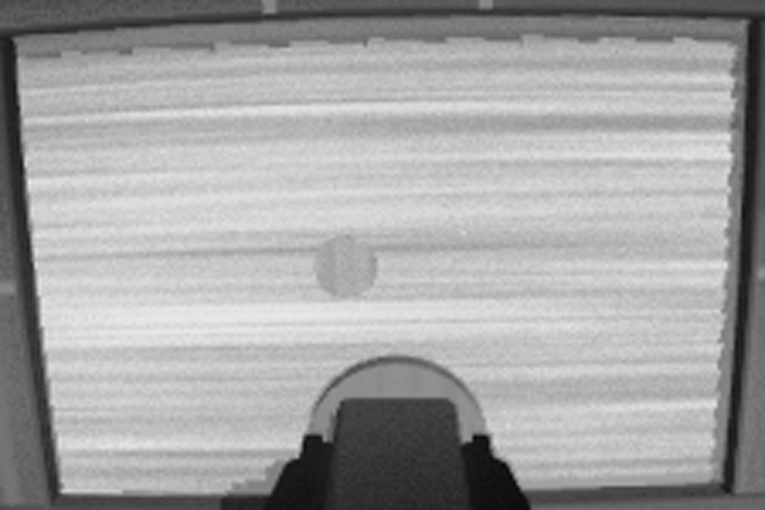

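View pics/t0e.png

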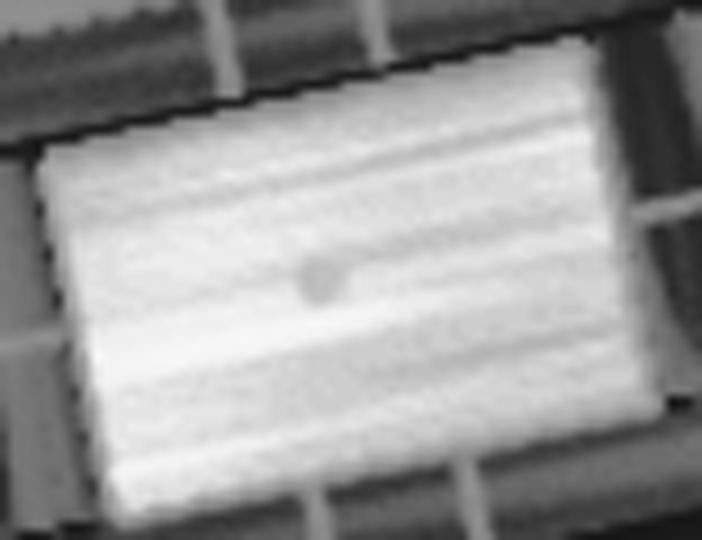

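The enhanced views from both cameras show a faint disc about 16 mm across on the centre line, roughly +10 mm from the middle. It is probably the shutter. I'll still feel along the line, starting from the brass mark nearest to it, after checking how the pin sits in the hand.

```bash
python3 - <<'E'
from h import *;import pickle
s,d=pickle.load(open('pics/w5.pkl','rb'));im=d["img"]
T=lambda p:s["tcp_pos"]+s["tool_rot"]@np.array(p)
for dx in(-.002,0,.002):print(dx,pix(d,T([.017+dx,0,.0214]),s), [pix(d,T([.011+dx,y,-.0336]),s).round(1) for y in(-.011,.011)])
cv2.imwrite('pics/w5p.png',cv2.resize(im[210:310,225:325,::-1],None,fx=6,fy=6,interpolation=cv2.INTER_CUBIC))
s,d=pickle.load(open('pics/s5.pkl','rb'));im=d["img"]
T=lambda p:s["tcp_pos"]+s["tool_rot"]@np.array(p)
print('scene tip',pix(d,T([0,0,.0564]),s),'collar',pix(d,T([0,0,.0239]),s))
cv2.imwrite('pics/s5p.png',cv2.resize(im[110:180,290:360,::-1],None,fx=8,fy=8,interpolation=cv2.INTER_CUBIC))
E
```

```text
-0.002 [274.75630506 222.2788827 ] [array([250.9, 271.7]), array([297.4, 271.7])]
0 [274.75141004 219.23408479] [array([250.8, 267.9]), array([297.5, 268. ])]
0.002 [274.74657654 216.17032012] [array([250.6, 264.1]), array([297.6, 264.2])]
scene tip [320.0844256  160.93483019] collar [320.55956618 151.99564906]
```

View pics/w5p.png

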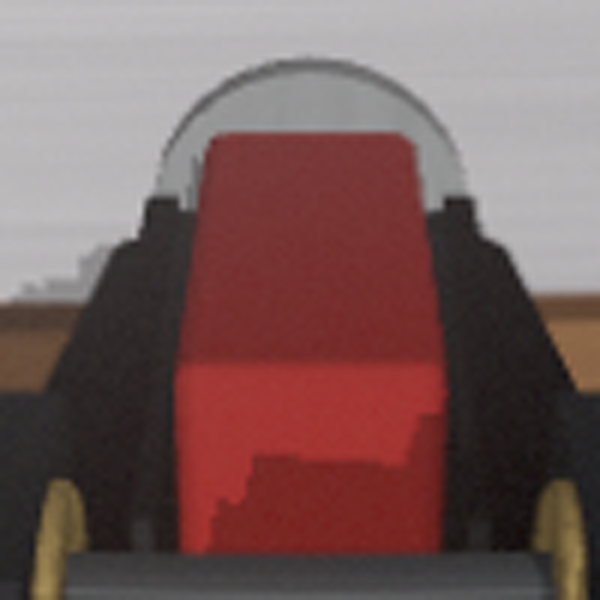

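View pics/s5p.png

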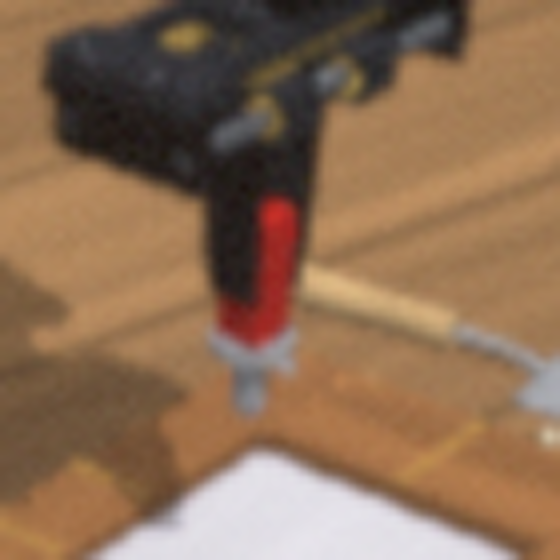

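```bash
python3 - <<'E'
from h import *
from workcell import robot
s=robot.observe()
print(delta(s,[.5138,.1704,.112],down(np.radians(-76.5))))
E
```

```text
(array([ 0.13670149, -3.38310877,  8.83675122]), array([-2.39253929e-04,  6.65445582e-05, -2.09609921e-02]))
```

Request:
send_rows(moves=[[[0.14,-2,3,0,0,-0.02,1],[0.14,-3.4,6,0,0,-0.02,1],[0.14,-3.4,8,0,0,-0.02,1],[0.14,-3.4,8.8,0,0,-0.02,1],[0.14,-3.4,8.8,0,0,-0.02,1]]])

```text
time: 6.22
tcp_pos: [0.5141, 0.17, 0.1124]
tool_rot: [[0.973, 0.232, -0.0], [0.232, -0.973, 0.0], [-0.0, -0.0, -1.0]]
contact_force: [-0.0, 0.5, -1.7]
opening: 0.226
```

Request:
send_rows(moves=[[[0,0,0.1,0,0,0,1],[0,0,0.3,0,0,0,1],[0,0,0.5,0,0,0,1],[0,0,0.5,0,0,0,1]]])

```text
time: 6.72
tcp_pos: [0.5139, 0.17, 0.1073]
tool_rot: [[0.973, 0.232, -0.0], [0.232, -0.973, 0.0], [-0.0, -0.0, -1.0]]
contact_force: [0.1, -0.5, -2.4]
opening: 0.229
```

```bash
python3 - <<'E'
from h import *
from workcell import robot
s,d=snap(robot,'wrist','w6');print(s["tcp_pos"],s["contact_force"],s["ft_torque"],s["opening"])
print(delta(s,[.5138,.1704,.102],down(np.radians(-76.5))))
E
```

```text
[0.51393726 0.16995239 0.10726065] [ 0.05206459 -0.4762567  -2.44889554] [ 0.03285627 -0.04938158 -0.00682191] 0.22877525247794772
(array([-0.00272943, -0.04666173,  0.5260722 ]), array([-0.00011806,  0.00047284, -0.00173892]))
```

View pics/w6.png

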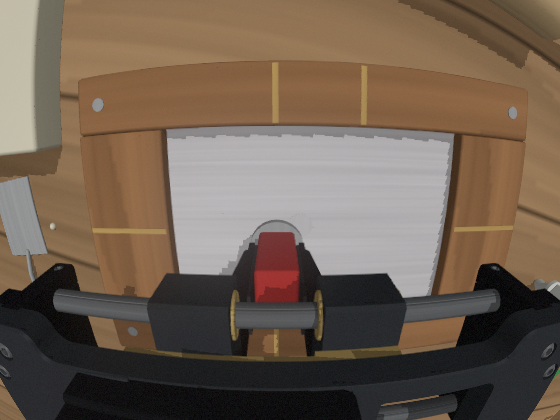

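The pin is in line with the y = +30 brass mark at column 277 and about 5 mm above the bed. I'll lower it in small steps.

Request:
send_rows(moves=[[[0,-0.04,0.2,0,0,0,1],[0,-0.04,0.4,0,0,0,1],[0,-0.04,0.5,0,0,0,1],[0,-0.04,0.5,0,0,0,1]]])

```text
time: 7.28
tcp_pos: [0.5138, 0.1704, 0.1021]
tool_rot: [[0.973, 0.232, -0.001], [0.232, -0.973, -0.0], [-0.001, -0.0, -1.0]]
contact_force: [0.6, 0.7, -1.7]
opening: 0.231
```

Request:
send_rows(moves=[[[0,0,0.1,0,0,0,1],[0,0,0.1,0,0,0,1]]])

```text
time: 7.52
tcp_pos: [0.514, 0.1704, 0.1014]
tool_rot: [[0.973, 0.232, -0.0], [0.232, -0.973, 0.0], [-0.0, -0.0, -1.0]]
contact_force: [-0.1, -0.6, -1.9]
opening: 0.224
```

Request:
send_rows(moves=[[[0,0,0.1,0,0,0,1],[0,0,0.1,0,0,0,1]]])

```text
time: 7.78
tcp_pos: [0.514, 0.1704, 0.1007]
tool_rot: [[0.973, 0.232, -0.0], [0.232, -0.973, 0.0], [-0.0, -0.0, -1.0]]
contact_force: [-2.0, -1.0, 1.2]
opening: 0.229
```

Request:
send_rows(moves=[[[0,0,0.1,0,0,0,1],[0,0,0.1,0,0,0,1]]])

```text
time: 8.02
tcp_pos: [0.5141, 0.1704, 0.1]
tool_rot: [[0.973, 0.232, -0.0], [0.232, -0.973, 0.0], [-0.0, -0.0, -1.0]]
contact_force: [-1.4, -0.4, 3.0]
opening: 0.231
```

Request:
send_rows(moves=[[[0,0,0.05,0,0,0,1],[0,0,0.05,0,0,0,1]]])

```text
time: 8.28
tcp_pos: [0.5141, 0.1704, 0.0996]
tool_rot: [[0.973, 0.232, -0.0], [0.232, -0.973, 0.0], [-0.0, -0.0, -1.0]]
contact_force: [-1.7, -1.4, 2.6]
opening: 0.227
```

Contact: net push is about 4.6 N including the pin's weight, and the bed has sunk about 1.5 mm. I'll feel along the centre line towards the middle.

Request:
send_rows(moves=[[[0,0.1,0.0,0,0,0,1],[0,0.2,0.0,0,0,0,1],[0,0.3,0.0,0,0,0,1],[0,0.4,0.0,0,0,0,1]]])

```text
time: 8.78
tcp_pos: [0.5154, 0.1667, 0.0998]
tool_rot: [[0.973, 0.232, 0.001], [0.232, -0.973, 0.001], [0.001, -0.0, -1.0]]
contact_force: [-0.7, 2.4, 3.3]
opening: 0.231
```

Request:
send_rows(moves=[[[0,0.1,0.0,0,0,0,1],[0,0.2,0.0,0,0,0,1],[0,0.3,0.0,0,0,0,1],[0,0.4,0.0,0,0,0,1]]])

```text
time: 9.28
tcp_pos: [0.5165, 0.1628, 0.0999]
tool_rot: [[0.973, 0.232, 0.001], [0.232, -0.973, 0.001], [0.001, -0.0, -1.0]]
contact_force: [-0.8, 3.3, 1.5]
opening: 0.227
```

Request:
send_rows(moves=[[[-0.05,0.1,0.03,0,0,0,1],[-0.05,0.2,0.04,0,0,0,1],[-0.05,0.3,0.04,0,0,0,1],[-0.05,0.4,0.04,0,0,0,1]]])

```text
time: 9.78
tcp_pos: [0.5169, 0.1588, 0.0995]
tool_rot: [[0.973, 0.232, 0.001], [0.232, -0.973, 0.001], [0.001, -0.001, -1.0]]
contact_force: [0.2, 2.4, 2.6]
opening: 0.23
```

Request:
send_rows(moves=[[[-0.03,0.1,0.03,0,0,0,1],[-0.03,0.2,0.03,0,0,0,1],[-0.03,0.3,0.03,0,0,0,1]]])

```text
time: 10.15
tcp_pos: [0.5171, 0.1554, 0.0988]
tool_rot: [[0.973, 0.232, 0.001], [0.232, -0.973, 0.0], [0.001, 0.0, -1.0]]
contact_force: [-0.3, 2.2, 1.1]
opening: 0.231
```

The foot is lower at a smaller force, which is what the shutter giving way would look like. I'll go on a little and keep pressing lightly.

Request:
send_rows(moves=[[[-0.02,0.1,0.03,0,0,0,1],[-0.02,0.2,0.05,0,0,0,1],[-0.02,0.2,0.05,0,0,0,1]]])

```text
time: 10.52
tcp_pos: [0.5171, 0.1531, 0.098]
tool_rot: [[0.973, 0.232, -0.0], [0.232, -0.973, -0.001], [-0.0, 0.0, -1.0]]
contact_force: [-0.8, 0.3, 1.0]
opening: 0.231
```

Request:
send_rows(moves=[[[0,0.1,0.08,0,0,0,1],[0,0.15,0.1,0,0,0,1]]])

```text
time: 10.78
tcp_pos: [0.5173, 0.1516, 0.0968]
tool_rot: [[0.973, 0.232, -0.001], [0.232, -0.973, -0.001], [-0.001, 0.0, -1.0]]
contact_force: [-0.3, 1.5, 1.0]
opening: 0.231
```

TCP is 4.2 mm below rest at a net push of only about 2.9 N, so the foot is on the shutter in the socket. I'll press on gently and watch the force.

Request:
send_rows(moves=[[[0,0,0.1,0,0,0,1],[0,0,0.15,0,0,0,1]]])

```text
time: 11.02
tcp_pos: [0.5174, 0.1516, 0.0955]
tool_rot: [[0.973, 0.232, -0.001], [0.232, -0.973, -0.001], [-0.001, 0.0, -1.0]]
contact_force: [-0.9, 1.5, 2.6]
opening: 0.23
```

Request:
send_rows(moves=[[[0,0,0.1,0,0,0,1],[0,0,0.15,0,0,0,1]]])

```text
time: 11.28
tcp_pos: [0.5174, 0.1516, 0.0942]
tool_rot: [[0.973, 0.232, -0.0], [0.232, -0.973, -0.001], [-0.001, 0.0, -1.0]]
contact_force: [-1.1, 0.7, 3.6]
opening: 0.23
```

Request:
send_rows(moves=[[[0,0,0.1,0,0,0,1],[0,0,0.15,0,0,0,1]]])

```text
time: 11.52
tcp_pos: [0.5178, 0.1518, 0.0928]
tool_rot: [[0.973, 0.232, 0.0], [0.232, -0.973, -0.0], [0.0, 0.0, -1.0]]
contact_force: [-0.5, 1.7, 3.7]
opening: 0.227
```

Request:
send_rows(moves=[[[-0.02,-0.06,0,0,0,0,1],[-0.02,-0.06,0,0,0,0,1]]])

```text
time: 11.78
tcp_pos: [0.5176, 0.152, 0.0927]
tool_rot: [[0.973, 0.232, 0.001], [0.232, -0.973, -0.001], [0.001, 0.001, -1.0]]
contact_force: [0.6, 0.2, 2.5]
opening: 0.228
```

Request:
send_rows(moves=[[[0,0,0.1,0,0,0,1],[0,0,0.1,0,0,0,1]]])

```text
time: 12.02
tcp_pos: [0.5177, 0.152, 0.0917]
tool_rot: [[0.973, 0.232, 0.001], [0.232, -0.973, -0.001], [0.001, 0.001, -1.0]]
contact_force: [-0.3, 1.0, 2.2]
opening: 0.23
```

Request:
send_rows(moves=[[[0,-0.02,0.1,0,0,0,1],[0,-0.02,0.2,0,0,0,1],[0,-0.02,0.2,0,0,0,1]]])

```text
time: 12.4
tcp_pos: [0.5177, 0.152, 0.0895]
tool_rot: [[0.973, 0.232, 0.001], [0.232, -0.973, -0.001], [0.001, 0.001, -1.0]]
contact_force: [0.4, 1.1, 2.8]
opening: 0.229
```

Request:
send_rows(moves=[[[0,0,0.1,0,0,0,1],[0,0,0.2,0,0,0,1],[0,0,0.2,0,0,0,1]]])

```text
time: 12.78
tcp_pos: [0.5177, 0.1521, 0.0874]
tool_rot: [[0.973, 0.232, 0.001], [0.232, -0.973, -0.001], [0.001, 0.001, -1.0]]
contact_force: [0.5, 0.0, 1.7]
opening: 0.23
```

Request:
send_rows(moves=[[[0,0,0.1,0,0,0,1],[0,0,0.25,0,0,0,1],[0,0,0.35,0,0,0,1],[0,0,0.35,0,0,0,1]]])

```text
time: 13.28
tcp_pos: [0.5177, 0.1521, 0.0838]
tool_rot: [[0.973, 0.232, 0.001], [0.232, -0.973, -0.001], [0.001, 0.001, -1.0]]
contact_force: [0.2, -0.6, 2.2]
opening: 0.225
```

Request:
send_rows(moves=[[[0,0,0.1,0,0,0,1],[0,0,0.25,0,0,0,1],[0,0,0.35,0,0,0,1],[0,0,0.35,0,0,0,1]]])

```text
time: 13.78
tcp_pos: [0.5177, 0.1521, 0.0802]
tool_rot: [[0.973, 0.232, 0.001], [0.232, -0.973, -0.001], [0.001, 0.001, -1.0]]
contact_force: [0.6, -0.0, 1.7]
opening: 0.228
```

Request:
send_rows(moves=[[[0,0,0.1,0,0,0,1],[0,0,0.25,0,0,0,1],[0,0,0.35,0,0,0,1],[0,0,0.35,0,0,0,1]]])

```text
time: 14.28
tcp_pos: [0.5177, 0.1521, 0.0767]
tool_rot: [[0.973, 0.232, 0.001], [0.232, -0.973, -0.001], [0.001, 0.001, -1.0]]
contact_force: [0.0, 0.2, 2.5]
opening: 0.23
```

Request:
send_rows(moves=[[[0,0,0.1,0,0,0,1],[0,0,0.25,0,0,0,1],[0,0,0.35,0,0,0,1],[0,0,0.35,0,0,0,1]]])

```text
time: 14.78
tcp_pos: [0.5177, 0.1521, 0.0731]
tool_rot: [[0.973, 0.232, 0.001], [0.232, -0.973, -0.001], [0.001, 0.001, -1.0]]
contact_force: [0.7, 0.3, 3.0]
opening: 0.234
```

Request:
send_rows(moves=[[[0,0,0.1,0,0,0,1],[0,0,0.1,0,0,0,1]]])

```text
time: 15.02
tcp_pos: [0.5177, 0.1521, 0.072]
tool_rot: [[0.973, 0.232, 0.001], [0.232, -0.973, -0.001], [0.001, 0.001, -1.0]]
contact_force: [-0.2, 1.3, 2.1]
opening: 0.228
```

Request:
send_rows(moves=[[[0,0,0.1,0,0,0,1],[0,0,0.1,0,0,0,1]]])

```text
time: 15.28
tcp_pos: [0.5177, 0.1521, 0.0709]
tool_rot: [[0.973, 0.232, 0.001], [0.232, -0.973, -0.001], [0.001, 0.001, -1.0]]
contact_force: [0.9, 0.2, 2.2]
opening: 0.223
```

Request:
send_rows(moves=[[[0,0,0.1,0,0,0,1],[0,0,0.1,0,0,0,1]]])

```text
time: 15.52
tcp_pos: [0.5177, 0.1521, 0.0699]
tool_rot: [[0.973, 0.232, 0.001], [0.232, -0.973, -0.001], [0.001, 0.001, -1.0]]
contact_force: [-0.6, 0.9, 2.8]
opening: 0.231
```

Request:
send_rows(moves=[[[0,0,0.08,0,0,0,1],[0,0,0.08,0,0,0,1]]])

```text
time: 15.78
tcp_pos: [0.5177, 0.1521, 0.0692]
tool_rot: [[0.973, 0.232, 0.001], [0.232, -0.973, -0.001], [0.001, 0.001, -1.0]]
contact_force: [-0.8, 0.0, 3.4]
opening: 0.23
```

Request:
send_rows(moves=[[[0,0,0.08,0,0,0,1],[0,0,0.08,0,0,0,1]]])

```text
time: 16.02
tcp_pos: [0.5177, 0.1521, 0.0685]
tool_rot: [[0.973, 0.232, 0.001], [0.232, -0.973, -0.001], [0.001, 0.001, -1.0]]
contact_force: [-0.3, 0.1, 5.1]
opening: 0.228
```

The force is rising, so the collar should have met the bed. I'll take a look.

```bash
python3 - <<'E'
from h import *
from workcell import robot
s,d=snap(robot,'wrist','w7');print(s["tcp_pos"],s["contact_force"],s["ft_torque"])
a=cv2.resize(d["img"][180:330,200:350,::-1],None,fx=2.6,fy=2.6)
s,d=snap(robot,'scene','s7')
b=cv2.resize(d["img"][120:220,260:380,::-1],(390,390))
cv2.imwrite('pics/c7.png',np.hstack([a,b]))
E
```

```text
[0.51774341 0.15206565 0.06851459] [-0.26070429  0.10692831  5.09309557] [-0.01497812  0.11183964  0.04545854]
```

View pics/c7.png

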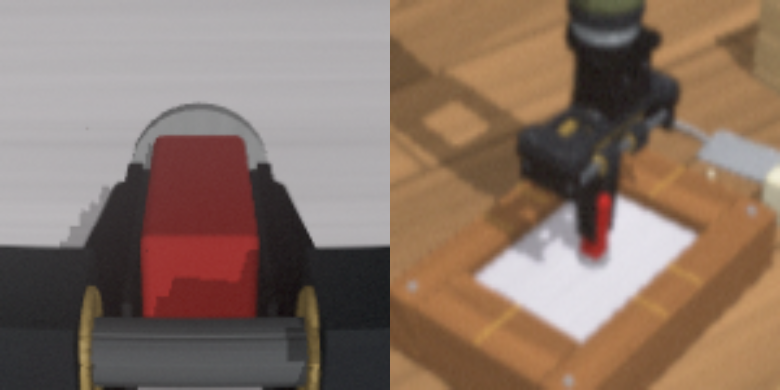

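Request:
send_rows(moves=[[[0,0,0.03,0,0,0,1]]])

```text
time: 16.25
tcp_pos: [0.5177, 0.1521, 0.0683]
tool_rot: [[0.973, 0.232, 0.001], [0.232, -0.973, -0.001], [0.001, 0.001, -1.0]]
contact_force: [-0.4, 0.1, 5.9]
opening: 0.226
```

Request:
send_rows(moves=[[[0,0,0,0,0,0,1]]])

```text
time: 16.38
tcp_pos: [0.5177, 0.1521, 0.0684]
tool_rot: [[0.973, 0.232, 0.001], [0.232, -0.973, -0.001], [0.001, 0.001, -1.0]]
contact_force: [-1.0, -0.1, 4.5]
opening: 0.228
```

Net push is about 7 N against the shutter's 3 N, so the collar is home. I'll ease off 2 mm and release.

Request:
send_rows(moves=[[[0,0,-0.1,0,0,0,1],[0,0,-0.2,0,0,0,1],[0,0,-0.2,0,0,0,1]]])

```text
time: 16.75
tcp_pos: [0.5177, 0.1521, 0.0701]
tool_rot: [[0.973, 0.232, 0.001], [0.232, -0.973, -0.001], [0.001, 0.001, -1.0]]
contact_force: [1.0, -0.7, 2.1]
opening: 0.23
```

Request:
send_rows(moves=[[[0,0,0,0,0,0,0.6],[0,0,0,0,0,0,0.4],[0,0,0,0,0,0,0.4],[0,0,0,0,0,0,0.4]]])

```text
time: 17.25
tcp_pos: [0.5176, 0.152, 0.0699]
tool_rot: [[0.973, 0.232, 0.001], [0.232, -0.973, -0.001], [0.001, 0.001, -1.0]]
contact_force: [0.2, -0.7, -0.5]
opening: 0.576
```

```bash
python3 - <<'E'
from h import *
from workcell import robot
s,d=snap(robot,'wrist','w8');print(s["tcp_pos"],s["contact_force"],s["opening"])
cv2.imwrite('pics/c8.png',cv2.resize(d["img"][150:350,150:420,::-1],None,fx=2.8,fy=2.8))
E
```

```text
[0.51755829 0.15201866 0.06994198] [ 0.24149948 -0.7083954  -0.46181057] 0.5758627651896757
```

View pics/c8.png

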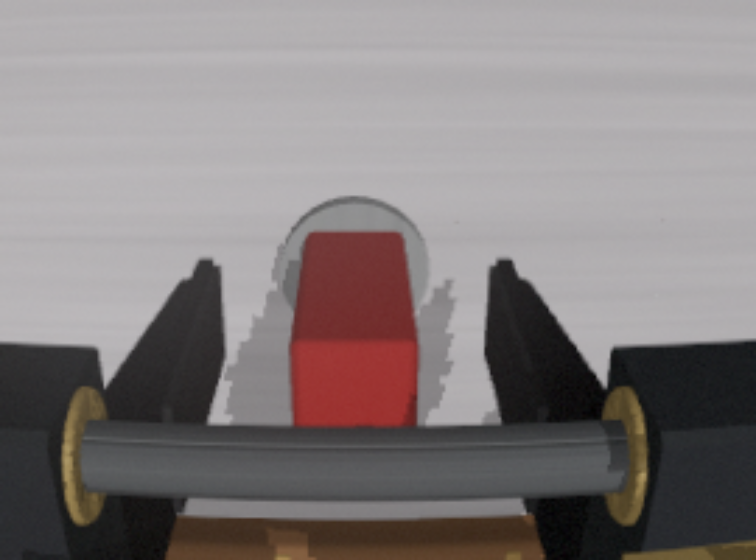

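The fingers are clear on both sides and the pin stands free with its collar on the bed. Retreating straight up.

Request:
send_rows(moves=[[[0,0,-2,0,0,0,0.4],[0,0,-6,0,0,0,0.4],[0,0,-11,0,0,0,0.4],[0,0,-14,0,0,0,0.4],[0,0,-14,0,0,0,0.4]]])

```text
time: 17.92
tcp_pos: [0.5197, 0.1526, 0.2152]
tool_rot: [[0.973, 0.232, 0.009], [0.232, -0.973, 0.001], [0.009, 0.002, -1.0]]
contact_force: [0.1, -0.3, -1.1]
opening: 0.6
```

```bash
python3 - <<'E'
from h import *
from workcell import robot
s,d=snap(robot,'wrist','w9');print(s["tcp_pos"],s["contact_force"],s["opening"])
cv2.imwrite('pics/c9.png',cv2.resize(d["img"][100:330,130:430,::-1],None,fx=2.6,fy=2.6))
s,d=snap(robot,'scene','s9')
cv2.imwrite('pics/c9s.png',cv2.resize(d["img"][120:240,180:400,::-1],None,fx=3.5,fy=3.5,interpolation=cv2.INTER_CUBIC))
E
```

```text
[0.51969132 0.15264541 0.21519632] [ 0.13017024 -0.34268109 -1.09723651] 0.5996379581263873
```

View pics/c9.png

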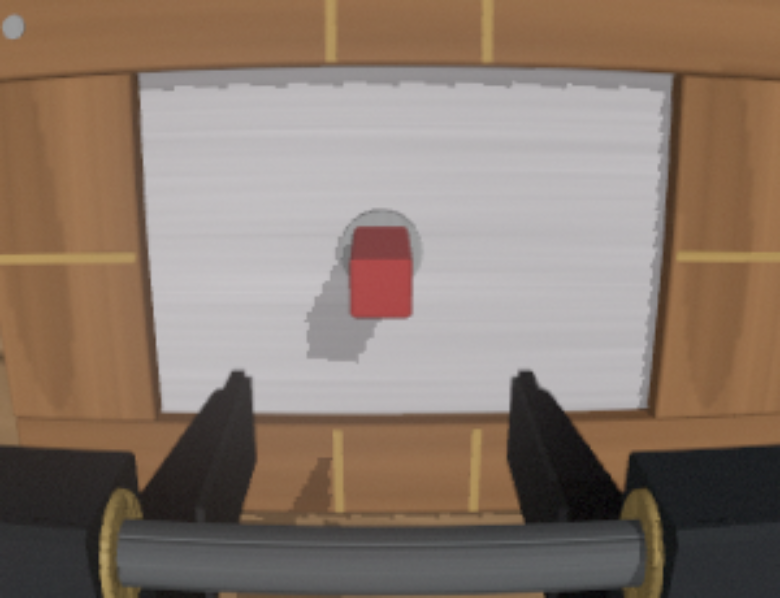

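View pics/c9s.png

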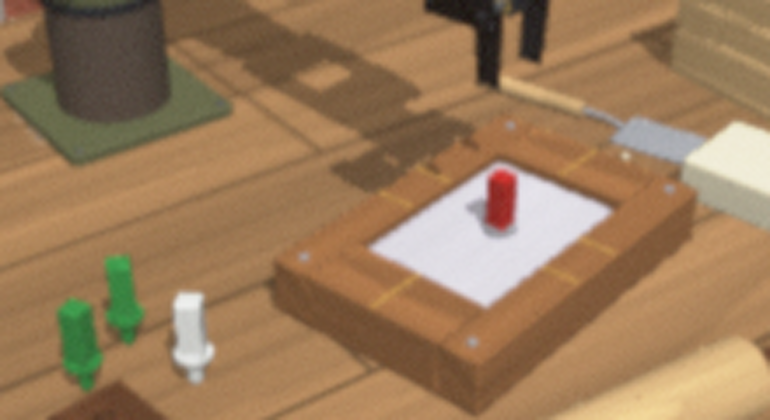

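The pin stands upright on the centre line between the marks. I'll check its height and tilt from the two views.

```bash
python3 - <<'E'
from h import *;import pickle
s,d=pickle.load(open('pics/w9.pkl','rb'));s2,d2=pickle.load(open('pics/s9.pkl','rb'))
a=(130+381/2.6,100+288/2.6);b=(180+502/3.5,120+176/3.5)
print(two(ray(d,a,s),ray(d2,b)))
t=onz(d,a,.105,s);c1=onz(d,(130+380/2.6,100+209/2.6),.05,s);print(t,'collar front',c1, 'collar ctr', c1-s["tool_rot"][:,0]*.017)
P=[onz(d,(130+x/2.6,100+y/2.6),.105,s) for x,y in((350,259),(411,257),(412,317),(351,318))]
print([np.linalg.norm(P[i]-P[i-1]).round(4) for i in range(4)])
c=np.array([.52,.1405]);u=np.array([-.2346,.972]);print('along/across',(t[:2]-c)@u,(t[:2]-c)@[.972,.2346])
E
```

```text
(array([0.51817797, 0.15198829, 0.103395  ]), np.float64(0.004536670290122738))
[0.51676388 0.15067965 0.105     ] collar front [0.5334675  0.15501428 0.05      ] collar ctr [0.51693209 0.15107021 0.0498433 ]
[np.float64(0.0213), np.float64(0.021), np.float64(0.0217), np.float64(0.0214)]
along/across 0.010653813930595625 -0.0007573642341188505
```

Request:
send_rows(moves=[[[0,0,0,0,0,0,0.4],[0,0,0,0,0,0,0.4],[0,0,0,0,0,0,0.4]]])

```text
time: 18.4
tcp_pos: [0.5169, 0.1521, 0.2094]
tool_rot: [[0.973, 0.232, -0.0], [0.232, -0.973, -0.001], [-0.0, 0.001, -1.0]]
contact_force: [-0.9, -0.2, -1.0]
opening: 0.602
```

```bash
python3 - <<'E'
from workcell import robot
print(robot.hand_in())
E
```

```text
the job is handed in; nothing more can be done
None
```

The pin is in the socket, pressed home and released, and the job was handed in just after 18.4 s on the robot's clock. `hand_in()` gives no verdict, so the result rests on my own checks.

**What I did:** I lifted the red pin from its stand and set its foot on the bed at the y = +30 mark. Then I felt along the centre line at about 3.5–5 N net push until the foot sank into the socket, about +10 mm from the middle. I pressed it on until the collar met the bed and the net push rose to about 7 N (about 3 mm of bed sink, under the 5.5 mm limit). I then eased off 2 mm, let go and backed straight up.

The cameras had already shown a faint 16 mm disc at that spot, so I started from the nearer mark. The slide never covered the far part of the stretch.

**Last checks:**
- **Position:** the pin is about 10.7 mm from the middle and 0.8 mm off the centre line.
- **Upright:** the collar centre and the middle of the handle top agree within 0.5 mm over 55 mm, which is about 0.01 rad.
- **Height:** the handle top measured 103 mm against the 105 mm expected when home. The rays from the two views missed each other by 4.5 mm, so this is only a rough confirmation; the rise in force is the firmer evidence.
- **Gripper:** it was open and well clear of the pin.
- **Bystanders:** the things near the mould and stand looked undisturbed in the pictures I viewed. I did not measure how far any of them moved.

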